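# Eject the mounted specimen and trap it on the chute

## Task

Press down the orange key of the blue specimen ejector with one fingertip so that the red specimen is pushed out of its nest, and with the other finger standing in the chute stop the specimen before it slides off the lower end. Finish while holding: the one finger still keeps the key down and the specimen rests on the chute, clear of the nest, against the other finger. Do not pinch, lift or squeeze the specimen, and leave the pieces standing around the ejector alone.

Things in the scene. Friction and masses are not known exactly. Their poses are not given: they have to be found in the camera images.
- ejector: Blue and aluminium specimen ejector, 150 x 66 mm base plate (x -63 to +87 mm), fixed to the bench. Origin on the bench right under the nest's centre; x axis points down the chute, z up, y across. Along x: orange key -52 to -20 mm, level nest about 0, chute +6 to +80 mm. Nest and chute are one straight channel, 36 mm wide in y, between 5 mm blue cheeks.
- key_top (a point): Centre of the orange key's flat top, 32 mm in x by 38 mm in y, at ejector x = -36 mm, y = 0; 46 mm above the bench when up, 36 mm when fully down. It moves straight down.
- key (a joint): Travel of the orange key in m: 0 up, 0.010 fully down; a spring returns it (1.5 N to start, 4 N fully down). It drives a brass blade, 4 mm behind the specimen at first, that pushes it along x by 2.2 mm per mm of key travel (22 mm in all). Past about half of the key travel the specimen tips onto the chute and slides down in a fraction of a second: have the finger there before.
- nest (a point): Centre of the nest's level floor, 42 mm above the bench, x = 0. A blue bridge crosses over it from x = -10 to +2 mm, its top 61 mm above the bench; the nest's cheeks reach the same height from x = -18 to +8 mm. These are the highest parts of the ejector.
- catch (a point): Point on the chute floor, mid-channel, x = 42 mm, 28 mm above the bench: a finger with its uphill face here traps the specimen at about x = 29 mm. Level with the pressed key (36 mm) a second fingertip stands 8 mm above the floor here and stops the specimen. The floor is smooth steel, falling 21 degrees from x = 6 mm (42 mm high); the cheeks rise about 12 mm over it.
- chute_end (a point): Middle of the chute floor's open lower end, x = 80 mm, 14 mm above the bench. A specimen that is not stopped slides off here onto the bench.
- specimen: Red mounted metal specimen, an upright puck of 25 mm diameter and 16 mm height, 40 to 90 g; origin at the centre of its underside, z up along its axis. It starts in the nest, under the bridge.
- green_puck: Green mounted specimen, 30 mm diameter, 20 mm high, standing loose beside the ejector; origin under its centre. Leave alone.
- black_puck: Black mounted specimen, 30 mm diameter, 24 mm high, standing loose beside the ejector; origin under its centre. Leave alone.
- alu_block: Milled aluminium block with a bore, 32 x 44 x 22 mm, loose beside the ejector; origin under its centre. Leave alone.
- ring: Cut steel tube ring, 41 mm diameter, 16 mm high, loose beside the ejector; origin under its centre. Leave alone.
Mind the look-alikes: they are no part of the job. Of the things that look like the specimen, the smallest one is meant.

How it is judged:
By the outcome, as a careful person would: the job done as asked, in the order asked, and still so for the second after the job is handed in, while the arm keeps its last pose, push and grip.
It also fails if it takes over 32 s, if anything falls off the work surface, if the arm or the gripper's body presses on something with over 40 N, if the wrist force passes 120 N, or if a joint passes its speed limit or range.

## Robot

A 6-joint arm with a two-finger parallel gripper is mounted at the origin on a cart in front of the work surface, level with it; the furniture and walls round the work are solid. World frame = base frame: x ahead of the robot, y to its left, z up, the work surface at z = 0. Lengths are in mm, angles in rad, forces in N, time in s.
With the tool pointing down it reaches from about 275 to 750 mm from the base axis. Payload 10.2 kg.
Tool frame: the origin (TCP) lies between the finger pads; the fingertips stand 17 mm ahead of it and the grasp point (between the pads) lies 2 mm behind it (tips_ahead is the distance from the TCP to the fingertips, in mm); z points along the fingers, y is the line along which they close (so a half turn about z gives the same grasp; the last joint's range is limited). The gripper opens to 85 mm and grips with 20 to 120 N. Pads are 22 mm wide; open, the fingers measure 114 mm over their backs; the gripper's body (76 mm by 85 mm) begins 54 mm behind the grasp point. The pads swing forward as they close: fully open they stand 13 mm farther back than shut.
Start: joints at [1.017, 0.313, 1.498, -0, 1.331, -0.223], TCP at [170.533, 496.538, 248.294] pointing down, gripper open.
Joint ranges: [-2.94, 2.94], [-0.97, 2.17], [0.19, 2.56], [-1.23, 4.37], [0.02, 3.11], [-2.88, 2.88]. Speed limits (rad/s): [2.39, 2.39, 3.01, 3.14, 3.14, 3.14].

## Interface

Orientations are given as a unit quaternion [w, x, y, z].
In Python, from rig import sense, capture, finish_job, boxes_of, tips_ahead gives the robot as it stands.
- The arm moves only by the tool drive_tool, never from a script. Its argument "commands" is text: rows parted by semicolons, each of 7 numbers parted by spaces: the shift along the world's x, y, z in units of 0.1 m (1.0 is 0.1 m), then the turn, a rotation vector about the world's x, y, z in units of pi/4 rad (1.0 is pi/4 rad), then the opening in per cent of the stroke, from 0 (shut) to 100 (fully open). A call has 1 to 20 rows; each row shifts and turns the commanded pose from where the row before left it; what a row does not reach is not made up. A row lasts 1/12 s, in which the tool goes at most 41.7 mm and 7.16 degrees, less where a joint would pass 70% of its speed; a pose out of reach is approached as far as the arm can. A call with a number of a shift or a turn outside -1 to 1 is refused whole. A call with a gripper value outside its range is refused whole. The fingers move at their own pace and stop on an object; "force" is the grip in N (left out, the last holds). Time passes only in rows, so rows that do not move let the fingers close. It gives the time, the measured TCP pose, the force, the opening and the grip force at its end, in the units of the state.
- sense(): the state, without advancing time (a new reading comes with each control period).
- capture(name): name is "scene" or "side" or "wrist"; returns a dict with "pixels" (480x640x3 uint8, blue, green, red), "fov_y" (degrees; the focal length in pixels is half the picture's height over the tangent of half this angle, whatever the lens; pixels are square), "cx", "cy" (the principal point, pixels), "k1" (the pictures are not rectified: a ray, as slopes to the right and down, at radius r is drawn at 1 + k1 r^2 times it, then the intrinsics apply), "position" and "attitude" of the camera in the world; the wrist camera has in their place "tool_from_camera" (4x4, takes a point from camera to tool coordinates, whose origin is the TCP and whose axes are the flange's). Camera axes: x right, y down, z forward; pixel columns grow to the right and rows downward; lengths in mm; the calibration is good to about 2 mm. A picture is of the moment at which its call begins: read the wrist's pose just before it. There is no depth.
- finish_job(): hands the job in; it is judged then, once.
Trained networks look in a picture, given as the dict that the camera call returned (one of the last four; its "shot" number tells which), for a name from the list of things; names that differ only in an ending like _2 or _b are one class to them, and where a whole thing is asked for, a point or a joint stands for the part that bears it (a point fixed in the world has none). Each returns a list of dicts, best first, with "confidence" (0 to 1); they miss things now and then, are a little off and sometimes report something else, mostly with a low value. They report only what shows in the picture. A call takes as long as a camera call. They do not tell look-alikes from the thing itself.
- boxes_of(picture, name): "position" ([column, row] in pixels, amid what is visible of it).
The state is a dict: "time_s": time; "joints": joint angles; "dq": joint speeds; "tau": joint torques, N m; "eef_pos": TCP position; "ee_rot": TCP orientation; "force": force on the tool from outside, world axes, zero at the start; "wrist_torque": the same for the moment, N m; "grip_width": opening from 0.0 (shut) to 1.0 (fully open); "grip_force": force on a finger pad.
Only numpy, scipy, OpenCV 4.12 (cv2) and the standard library are available. Lean on these libraries where they do the work, as an engineer would, in place of code of your own. Each camera call takes 0.05 s, during which the arm holds its last target. There are 200 camera calls.

## Working session

There is one attempt and no reset: what is moved stays moved. The work goes in short steps, Python scripts to look and compute and a tool call to move; the robot and the scene stay as the last step left them, time stands still between calls to the robot, and variables do not carry over. Pictures are saved under pics/ and viewed, at most 10 in all, crops included, and the job is handed in when it is done.

Besides the shell and the picture viewer there is one more tool, called after "Call:" as name(argument=value, ...) on one line, values as JSON. drive_tool: Moves the arm, as the interface text tells. Shifts and turns lie within -1 to 1; 1 stands for 0.1 m of shift or pi/4 rad of turn. Its arguments: {"type":"object","properties":{"commands":{"type":"string"},"force":{"type":"number"}},"required":["commands"]}

```bash
ls; mkdir -p pics; cat > h.py <<'E'
import numpy as np, cv2
from scipy.spatial.transform import Rotation as R
from rig import *
def cam(p, st=None):
    f=240/np.tan(np.radians(p["fov_y"])/2)
    if "position" in p:
        a=np.array(p["attitude"],float)
        M=R.from_quat(a,scalar_first=True).as_matrix() if a.size==4 else a.reshape(3,3)
        o=np.array(p["position"],float)
    else:
        T=np.array(p["tool_from_camera"]); Rt=R.from_quat(st["ee_rot"],scalar_first=True).as_matrix()
        M=Rt@T[:3,:3]; o=np.array(st["eef_pos"])+Rt@T[:3,3]
    return f,M,o
def ray(p,px,st=None):
    f,M,o=cam(p,st)
    d=np.array([(px[0]-p["cx"])/f,(px[1]-p["cy"])/f]); u=d.copy()
    for _ in range(20): u=d/(1+p["k1"]*(u@u))
    return o,M@np.array([u[0],u[1],1])
def onz(p,px,z,st=None):
    o,d=ray(p,px,st); return o+d*(z-o[2])/d[2]
def proj(p,X,st=None):
    f,M,o=cam(p,st); c=(np.atleast_2d(X)-o)@M; u=c[:,:2]/c[:,2:]
    u=u*(1+p["k1"]*(u**2).sum(1,keepdims=True))
    return u*f+[p["cx"],p["cy"]]
E
python3 - <<'E'
from h import *
st=sense(); print(st)
ims=[]
for n in ["scene","side","wrist"]:
    p=capture(n); cv2.imwrite(f"pics/{n}0.png",p["pixels"])
    print({k:v for k,v in p.items() if k!="pixels"})
    for t in ["ejector","key_top","nest","specimen","green_puck","black_puck","alu_block","ring"]:
        print(n,t,[(np.round(b["position"]).tolist(),round(b["confidence"],2)) for b in boxes_of(p,t)])
    ims.append(p["pixels"])
E
```

```text
pics
{'time_s': 0.0, 'joints': array([ 1.01656822e+00,  3.13441187e-01,  1.49843579e+00, -1.48348392e-05,
        1.33100350e+00, -2.23392579e-01]), 'dq': array([ 0.00015877,  0.00034295,  0.00010364, -0.00122526,  0.00066492,
       -0.0002363 ]), 'tau': array([ 5.32523918e-04, -4.12267363e+01, -2.59752470e+01, -1.27635622e-04,
        3.96000920e-03, -2.39288227e-05]), 'eef_pos': array([170.42074753, 496.31940789, 247.74006194]), 'ee_rot': array([-2.37432756e-04,  1.64662632e-01,  9.86349737e-01, -5.98581589e-04]), 'force': array([ 0.83643434, -0.53819252, -0.45818359]), 'wrist_torque': array([-0.02583648, -0.00883046, -0.04880297]), 'grip_force': 0.0, 'grip_width': 1.0011159783921093}
{'fov_y': 45.58194474217351, 'cx': 326.7368343348063, 'cy': 236.77329605901488, 'k1': -0.03179791645978532, 'position': array([ 62.48374266,  -7.16656279, 699.07978298]), 'attitude': array([-0.32823297,  0.84531483, -0.39304285,  0.15239184]), 'shot': 1}
scene ejector [([352.0, 274.0], 0.7)]
scene key_top [([382.0, 242.0], 0.62)]
scene nest [([353.0, 270.0], 0.67)]
scene specimen [([298.0, 350.0], 0.
[... 762 characters left out ...]
62)]
side ring [([321.0, 214.0], 0.62)]
{'fov_y': 59.82599835800599, 'cx': 311.0786616330209, 'cy': 240.3809438302475, 'k1': 0.03338453107039, 'tool_from_camera': array([[ 5.15136214e-04, -9.50370905e-01, -3.11118752e-01,
         7.96029097e+01],
       [ 9.99999821e-01,  5.84232061e-04, -1.28893002e-04,
         7.22948014e-01],
       [ 3.04261709e-04, -3.11118630e-01,  9.50371036e-01,
        -1.27208647e+02],
       [ 0.00000000e+00,  0.00000000e+00,  0.00000000e+00,
         1.00000000e+00]]), 'shot': 3}
wrist ejector []
wrist key_top []
wrist nest []
wrist specimen [([305.0, 445.0], 0.77), ([187.0, 425.0], 0.73)]
wrist green_puck []
wrist black_puck []
wrist alu_block []
wrist ring []
```

View pics/scene0.png

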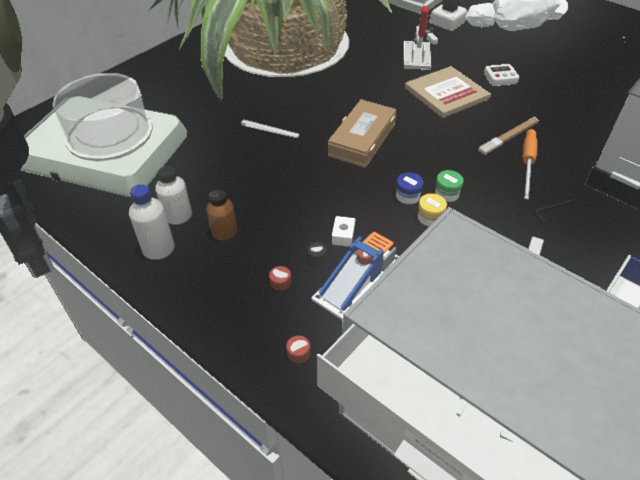

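View pics/side0.png

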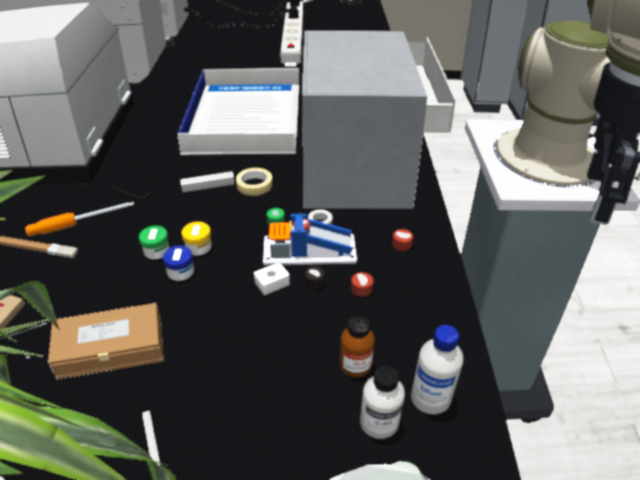

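The scene view shows three red pucks: (298,350), (279,276) and the small one under the bridge at about (365,255). That last one is the specimen, in the blue ejector's nest. The orange key is at (379,242). The chute runs toward the lower left, and a grey cabinet stands close on the −y side.

```bash
python3 - <<'E'
from h import *
s=capture("scene"); d=capture("side")
for n,px,z in [("key",(378,241),46),("nest",(365,257),52),("red1",(298,349),8),("red2",(280,278),8),("black",(317,250),12),("alu",(344,231),11)]: print("scene",n,onz(s,px,z).round(0))
for n,px,z in [("key",(280,230),46),("nest",(305,226),50),("red1",(403,239),8),("red2",(362,284),8),("black",(315,277),12),("alu",(271,278),11),("ring",(320,216),8),("green",(277,215),10),
 ("baseL",(264,262),0),("baseR",(355,262),0),("cabL",(304,203),0),("cabR",(414,204),0)]: print("side",n,onz(d,px,z).round(0))
# cabinet height
for z in (100,150,200,250): print(z, onz(d,(304,97),z).round(0), onz(d,(424,95),z).round(0), onz(s,(450,210),z).round(0))
def up(p,c,n,w=150,h=112):
    x,y=c; k=p["pixels"][y-h//2:y+h//2,x-w//2:x+w//2]; return cv2.resize(k,(800,600),interpolation=cv2.INTER_CUBIC)
cv2.imwrite("pics/crop1.png",np.vstack([cv2.resize(up(s,(358,270),0),(400,300)),cv2.resize(up(d,(310,240),0),(400,300))]))
E
```

```text
scene key [563. 312.  46.]
scene nest [520. 305.  52.]
scene red1 [358. 294.   8.]
scene red2 [433. 400.   8.]
scene black [511. 391.  12.]
scene alu [571. 385.  11.]
side key [560. 311.  46.]
side nest [520. 306.  50.]
side red1 [356. 289.   8.]
side red2 [432. 396.   8.]
side black [504. 384.  12.]
side alu [572. 386.  11.]
side ring [495. 226.   8.]
side green [571. 226.  10.]
side baseL [587. 337.   0.]
side baseR [439. 337.   0.]
side cabL [524. 177.   0.]
side cabR [321. 179.   0.]
100 [526. -56. 100.] [275. -72. 100.] [640. 241. 100.]
150 [524.  47. 150.] [297.  33. 150.] [592. 220. 150.]
200 [523. 150. 200.] [320. 137. 200.] [544. 199. 200.]
250 [521. 253. 250.] [342. 242. 250.] [496. 179. 250.]
```

View pics/crop1.png

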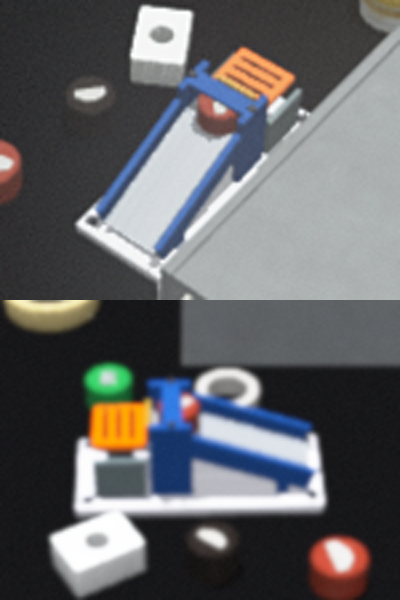

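The crop confirms the small red puck under the blue bridge, with the chute pointing toward −x. I'm moving to a hover above it for a close wrist view, with the finger line along the chute and the wrist camera on the side away from the cabinet.

Call:
drive_tool(commands="0.25 -0.135 0 0 0 -0.113 100;0.25 -0.135 0 0 0 -0.113 100;0.25 -0.135 0 0 0 -0.113 100;0.25 -0.135 0 0 0 -0.113 100;0.25 -0.135 0 0 0 -0.113 100;0.25 -0.135 0 0 0 -0.113 100;0.25 -0.135 0 0 0 -0.113 100;0.25 -0.135 0 0 0 -0.113 100;0.25 -0.135 0 0 0 -0.113 100;0.25 -0.135 0 0 0 -0.113 100;0.25 -0.135 0 0 0 -0.113 100;0.25 -0.135 0 0 0 -0.113 100;0.25 -0.135 -0.1 0 0 -0.113 100;0.25 -0.135 -0.1 0 0 -0.113 100;0 0 0 0 0 0 100;0 0 0 0 0 0 100")

```text
time_s: 2.78
eef_pos: [521.1, 306.7, 227.3]
ee_rot: [-0.0, 0.708, 0.706, -0.001]
force: [-0.6, 0.6, 0.6]
grip_width: 1.004
grip_force: 0.0
```

```bash
python3 - <<'E'
from h import *
st=sense(); w=capture("wrist"); cv2.imwrite("pics/w1.png",w["pixels"])
print(st["time_s"],st["eef_pos"],st["ee_rot"],st["force"],st["joints"],tips_ahead() if callable(tips_ahead) else tips_ahead)
for t in ["ejector","key_top","nest","specimen"]: print(t,[(np.round(b["position"]).tolist(),round(b["confidence"],2)) for b in boxes_of(w,t)])
E
```

```text
2.7833 [521.10697645 306.710947   227.31835828] [-4.04703318e-04  7.08492563e-01  7.05717763e-01 -7.49758153e-04] [-0.56484603  0.59401375  0.61846873] [3.38400016e-01 5.05925998e-01 1.27117673e+00 8.68506223e-05
 1.36619183e+00 3.42306461e-01] 17.0
ejector [([301.0, 196.0], 0.83)]
key_top [([363.0, 207.0], 0.78)]
nest [([302.0, 195.0], 0.87), ([385.0, 100.0], 0.74), ([367.0, 205.0], 0.35)]
specimen [([309.0, 213.0], 0.78), ([194.0, 84.0], 0.73), ([117.0, 221.0], 0.63)]
```

View pics/w1.png

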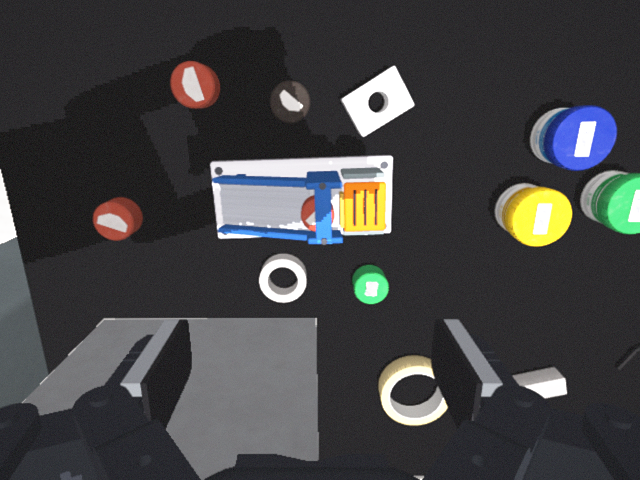

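The wrist view shows the ejector at about (301,196), chute to the left (−x) and the key at (363,207). The ring at (283,278), green puck (371,285), black puck (290,100) and block (378,102) all stand clear of the finger line. I'll fit the ejector pose and check arm clearance over the cabinet.

```bash
python3 - <<'E'
from h import *
w=cv2.imread("pics/w1.png"); st=sense(); d=capture("side"); 
a=cv2.resize(w[145:250,200:400],(800,420),interpolation=cv2.INTER_CUBIC)
b=cv2.resize(d["pixels"][0:240,220:640],(315,180))
c=np.zeros((600,800,3),np.uint8); c[:420]=a; c[420:,:315]=b
cv2.imwrite("pics/c2.png",c)
E
```

```text
(no output)
```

View pics/c2.png

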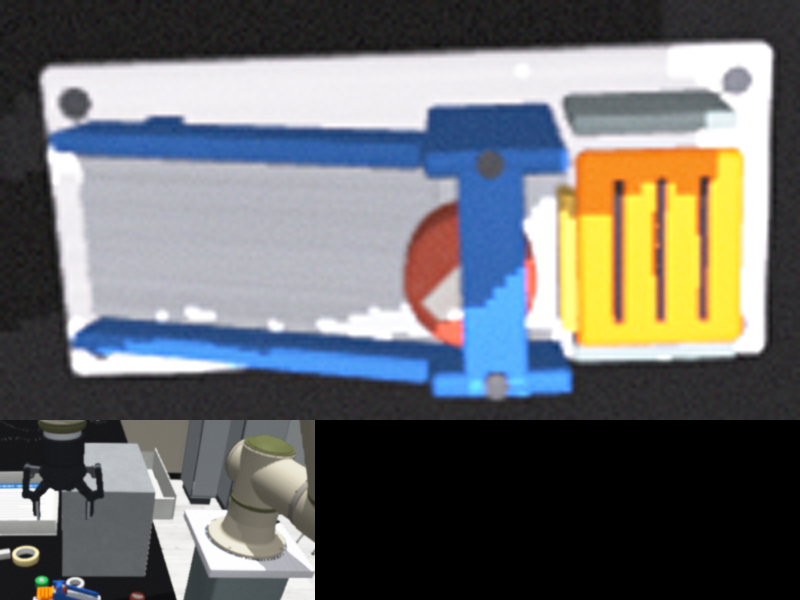

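```bash
python3 - <<'E'
from h import *
from scipy.optimize import least_squares
st=sense(); w=capture("wrist"); sc=capture("scene"); sd=capture("side")
F=[((578,150),(-20,-19,46)),((742,150),(-52,-19,46)),((742,342),(-52,19,46)),((580,345),(-20,19,46)),
((462,250),(2,0,61)),((525,250),(-10,0,61)),
((42,67),(87,-33,'b')),((772,42),(-63,-33,'b')),((766,352),(-63,33,'b')),((73,376),(87,33,'b'))]
px=np.array([[200+(u+.5)/4-.5,145+(v+.5)/4-.5] for (u,v),_ in F])
def pts(q):
    P=np.array([[a,b,q[3] if c=='b' else c] for _,(a,b,c) in F],float)
    return R.from_euler('z',q[2]).apply(P)+[q[0],q[1],0]
def res(q):
    e=proj(w,pts(q),st)-px; e[4:6,1]=0; return e.ravel()
r=least_squares(res,[523,307,np.pi,6],loss='soft_l1'); q=r.x
print(q,np.degrees(q[2])); print(res(q).reshape(-1,2).round(1))
E=lambda *p:R.from_euler('z',q[2]).apply(p)+[q[0],q[1],0]
print("key",E(-36,0,46),"catch",E(42,0,28))
for p,n in((sc,"scene"),(sd,"side")): print(n,"key, chute_end px",proj(p,[E(-36,0,46),E(80,0,14),E(87,-33,q[3]),E(87,33,q[3]),E(-63,-33,q[3])]).round(0).tolist())
print("cab top",[onz(w,(210,318),z,st).round(0) for z in (180,212)])
E
```

```text
[525.524637   312.9721706    3.17416233   9.56951261] 181.8661052077866
[[-0.6  0.3]
 [ 1.3 -1.1]
 [ 0.2 -0.4]
 [-0.7  0.2]
 [-0.   0. ]
 [ 0.7  0. ]
 [-0.4  0.4]
 [ 0.1  0.5]
 [-0.6  0.1]
 [ 0.2 -0.4]]
key [561.50554457 314.1444718   46.        ] catch [483.54691149 311.60448587  28.        ]
scene key, chute_end px [[376.0, 241.0], [330.0, 301.0], [309.0, 295.0], [345.0, 318.0], [368.0, 237.0]]
side key, chute_end px [[279.0, 231.0], [351.0, 245.0], [357.0, 260.0], [353.0, 234.0], [263.0, 262.0]]
cab top [array([473., 292., 180.]), array([481., 310., 212.])]
```

Call:
drive_tool(commands="0 0.01 -0.1 0 0 0.01 90;0 0.01 -0.1 0 0 0.01 90;0 0.01 -0.1 0 0 0.01 90;0 0.01 -0.1 0 0 0.01 90;0 0.01 -0.1 0 0 0.006 90;0 0.005 -0.1 0 0 0 90;0 0 -0.1 0 0 0 90;0 0 -0.1 0 0 0 90;0 0 -0.1 0 0 0 90;0 0 -0.1 0 0 0 90;0 0 -0.1 0 0 0 90;0 0 0 0 0 0 90;0 0 0 0 0 0 90")

```text
time_s: 4.32
eef_pos: [520.4, 313.0, 117.8]
ee_rot: [-0.0, 0.695, 0.719, -0.0]
force: [0.3, 0.5, 0.8]
grip_width: 0.9
grip_force: 0.0
```

```bash
python3 - <<'E'
from h import *
st=sense(); w=capture("wrist"); s=capture("side"); sc=capture("scene")
print(st["eef_pos"],st["ee_rot"],st["force"],st["grip_width"],tips_ahead)
c=np.zeros((600,800,3),np.uint8); c[:360,:480]=cv2.resize(w["pixels"],(480,360))
c[:360,480:]=cv2.resize(s["pixels"][0:270,220:460],(320,360)); c[360:,:400]=cv2.resize(sc["pixels"][100:340,220:620],(400,240)); 
cv2.imwrite("pics/c3.png",c); cv2.imwrite("pics/w2.png",w["pixels"])
E
```

```text
[520.43798492 312.96032921 117.8383705 ] [-1.82553596e-04  6.95135309e-01  7.18878800e-01 -3.73181807e-04] [0.34058416 0.54911067 0.80914991] 0.8996420694597937 17.0
```

View pics/c3.png

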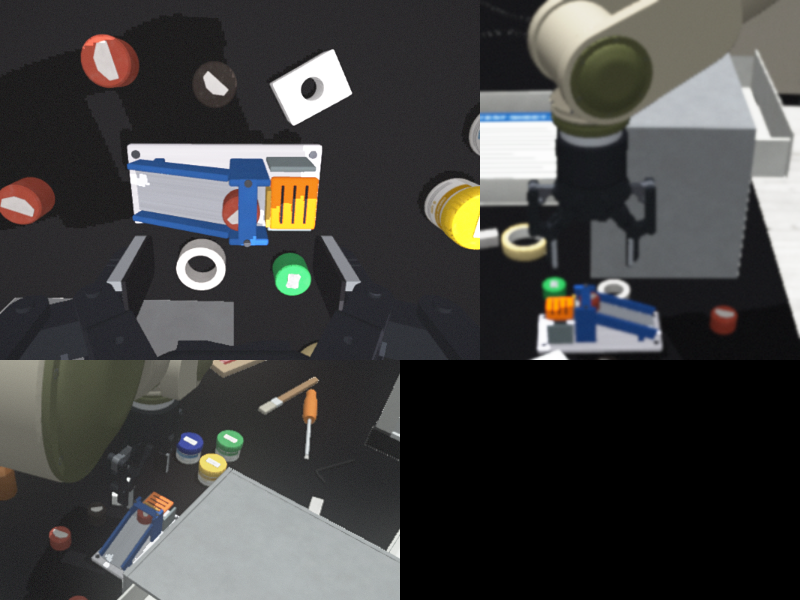

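```bash
python3 - <<'E'
from h import *
st=sense(); w=capture("wrist")
T=np.array(w["tool_from_camera"]); Rt=R.from_quat(st["ee_rot"],scalar_first=True).as_matrix()
for z in (4,10,17):
    P=np.array([[x,y,z] for y in (-53,-38,38,53) for x in (11,-11)])
    print(z,proj(w,P@Rt.T+st["eef_pos"],st).round(0).tolist())
cv2.imwrite("pics/w3.png",cv2.resize(w["pixels"][290:480,90:530],(800,345),interpolation=cv2.INTER_CUBIC))
E
```

```text
4 [[158.0, 312.0], [164.0, 367.0], [201.0, 312.0], [206.0, 366.0], [418.0, 312.0], [414.0, 366.0], [462.0, 312.0], [455.0, 367.0]]
10 [[164.0, 304.0], [170.0, 357.0], [205.0, 304.0], [210.0, 357.0], [414.0, 304.0], [410.0, 357.0], [456.0, 305.0], [450.0, 357.0]]
17 [[170.0, 296.0], [175.0, 347.0], [210.0, 296.0], [214.0, 347.0], [410.0, 296.0], [406.0, 347.0], [450.0, 296.0], [444.0, 347.0]]
```

View pics/w3.png

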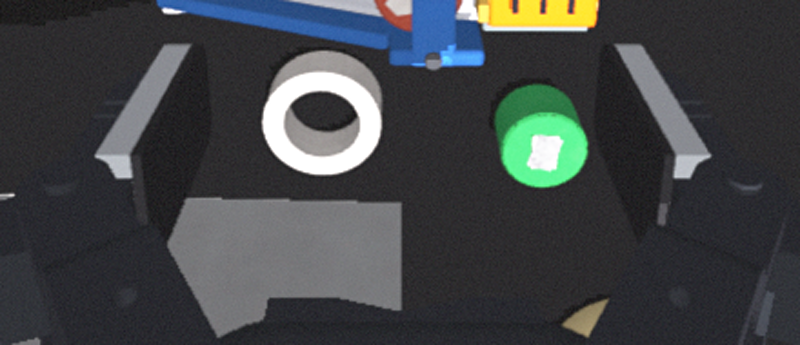

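The pads show tips only about 4 mm ahead of the TCP (open position), with inner faces at about ±40 mm. They line up with the channel, and the arm clears the cabinet. Descending to just above the key.

Call:
drive_tool(commands="0.02 0 -0.1 0 0 0 90;0 0 -0.1 0 0 0 90;0 0 -0.1 0 0 0 90;0 0 -0.1 0 0 0 90;0 0 -0.1 0 0 0 90;0 0 -0.05 0 0 0 90;0 0 0 0 0 0 90;0 0 0 0 0 0 90")

```text
time_s: 5.18
eef_pos: [522.6, 313.0, 63.1]
ee_rot: [-0.0, 0.695, 0.719, -0.0]
force: [-0.3, 0.6, 0.4]
grip_width: 0.897
grip_force: 0.0
```

```bash
python3 - <<'E'
from h import *
st=sense(); w=capture("wrist"); s=capture("side")
print(st["eef_pos"],st["force"],st["wrist_torque"])
c=np.zeros((600,800,3),np.uint8); c[:,:480]=cv2.resize(w["pixels"][90:480,140:452],(480,600)); c[:400,480:]=cv2.resize(s["pixels"][150:300,250:370],(320,400),interpolation=cv2.INTER_CUBIC)
cv2.imwrite("pics/c4.png",c)
E
```

```text
[522.55140399 313.04020726  63.12260436] [-0.34517855  0.55993177  0.44169433] [ 0.00133068 -0.02312242  0.02322573]
```

View pics/c4.png

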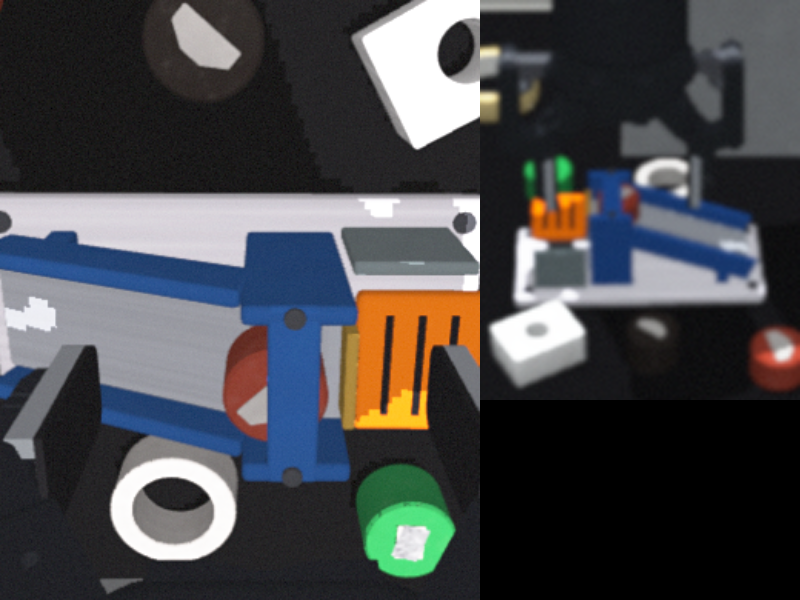

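The left pad stands over the chute and the right pad over the orange key, both inside the channel width. Now pressing, gently.

Call:
drive_tool(commands="0 0 -0.05 0 0 0 90;0 0 -0.05 0 0 0 90;0 0 -0.02 0 0 0 90;0 0 0 0 0 0 90;0 0 0 0 0 0 90")

```text
time_s: 5.7
eef_pos: [522.5, 313.0, 51.3]
ee_rot: [-0.0, 0.695, 0.719, -0.0]
force: [-1.0, -1.3, 2.1]
grip_width: 0.901
grip_force: 0.8
```

Call:
drive_tool(commands="0 0 -0.02 0 0 0 90;0 0 -0.02 0 0 0 90;0 0 0 0 0 0 90;0 0 0 0 0 0 90")

```text
time_s: 6.03
eef_pos: [522.7, 313.1, 47.4]
ee_rot: [0.0, 0.695, 0.719, 0.0]
force: [0.1, 0.1, 2.3]
grip_width: 0.898
grip_force: 1.3
```

Call:
drive_tool(commands="0 0 -0.02 0 0 0 90;0 0 -0.02 0 0 0 90;0 0 0 0 0 0 90;0 0 0 0 0 0 90")

```text
time_s: 6.37
eef_pos: [522.7, 313.1, 43.3]
ee_rot: [0.0, 0.695, 0.719, 0.0]
force: [-0.9, 0.5, 3.8]
grip_width: 0.899
grip_force: 1.9
```

Call:
drive_tool(commands="0 0 -0.01 0 0 0 90;0 0 -0.01 0 0 0 90;0 0 0 0 0 0 90;0 0 0 0 0 0 90")

```text
time_s: 6.7
eef_pos: [522.8, 313.1, 42.8]
ee_rot: [0.0, 0.695, 0.719, 0.0]
force: [-5.5, -3.0, 15.6]
grip_width: 0.901
grip_force: 7.8
```

```bash
python3 - <<'E'
from h import *
st=sense(); w=capture("wrist"); s=capture("side")
print(st["eef_pos"],st["force"],st["wrist_torque"])
c=np.zeros((600,800,3),np.uint8); c[:,:480]=cv2.resize(w["pixels"][90:480,140:452],(480,600)); c[:400,480:]=cv2.resize(s["pixels"][150:300,250:370],(320,400),interpolation=cv2.INTER_CUBIC)
cv2.imwrite("pics/c5.png",c)
E
```

```text
[522.83022795 313.12421733  42.77501643] [-5.46802379 -2.98949924 15.64629566] [-0.43723067  0.36203075 -0.07741118]
```

View pics/c5.png

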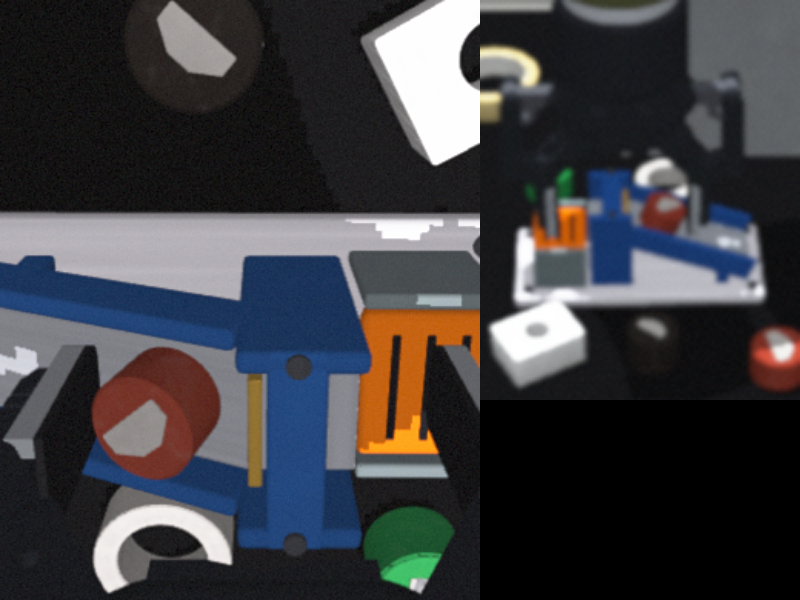

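The red specimen left the nest and rests on the chute against the left pad, at about (155,415) in the crop. The key is at its stop: the force jumped from 3.8 to 15.6 N, carried by the key finger. I'll let it settle briefly, check, and hand in.

Call:
drive_tool(commands="0 0 0 0 0 0 90;0 0 0 0 0 0 90;0 0 0 0 0 0 90;0 0 0 0 0 0 90;0 0 0 0 0 0 90;0 0 0 0 0 0 90")

```text
time_s: 7.3
eef_pos: [522.8, 313.1, 42.8]
ee_rot: [0.0, 0.695, 0.719, 0.001]
force: [-5.7, -3.2, 16.2]
grip_width: 0.903
grip_force: 7.8
```

```bash
python3 - <<'E'
from h import *
w=capture("wrist"); a=cv2.imread("pics/c5.png")[:,:480]; b=cv2.resize(w["pixels"][90:480,140:452],(480,600))
d=cv2.absdiff(a,b).max(2)[330:490,80:230]; print("changed px share around specimen",(d>40).mean())
st=sense(); print(st["eef_pos"],st["force"])
if (d>40).mean()<.03: print(finish_job())
E
```

```text
changed px share around specimen 0.0
[522.83055926 313.15757163  42.77807687] [-5.96546827 -3.5876613  15.14009709]
the job is handed in; nothing more can be done
None
```

The job is handed in at about 7.4 s: one finger holds the key fully down, and the red specimen rests on the chute against the other finger, clear of the nest.

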